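Fit the grinding cup on the press-to-run sample mill and hold it down

TASK

First shoot the barrel bolt on the slide-out board fully home into its keeper, so that the board with the sample mill cannot roll back. Then take the steel grinding cup with the black collar out of the blue tray, set it collar down on the mill's white drive, turned so that the splines mesh, and push it down as far as it goes against the sprung black ring, which runs the mill. Keep it pressed fully down for a couple of seconds and finish while still holding it down, with the other things left where they are.

Things in the scene. Friction and masses are not known exactly. Their poses are not given: they have to be found in the camera images.
- bolt (a joint): Travel of the steel barrel bolt on the board, in m: 0 drawn right back, 0.040 fully home in the keeper (a stop). It starts between 0 and 0.012. Sliding friction about 2 N; it stays where it is left.
- bolt_knob (a point): Top centre of the bolt's upright round knob (14 mm thick, black cap 17 mm in its top 6 mm). The knob is clear of its surroundings for 25 mm below this point; the guide staples in line with it are lower. To shoot the bolt, move the knob along this point's -y axis (level, to the robot's right). Its x axis points along the board's runners, away from the robot; z up.
- board (a joint): Position of the slide-out plywood board (250 by 280 mm, top 36 mm above the bench) along its runners, in m: 0 is fully out towards the robot, where it starts and where bolt and keeper line up; it grows as the board is pushed back, to 0.10. It rolls under about 4 N along the runners unless bolted.
- drive_tip (a point): Top centre of the mill's white drive: a cross of four upright teeth (34 mm across, each 8 mm wide, top edges rounded 1.5 mm), 14 mm proud of the black ring around it, 152 mm above the bench. Its x and y axes run along the teeth, z up on the drive's axis. It stands at any angle and turns only against stiff motor friction (0.1 N m). Unmeshed, a cup stands on the teeth, 2 mm below this point.
- ring (a joint): How far the sprung black ring (72 mm diameter, around the drive, top 14 mm below point drive_tip when up) is pressed down, in m: 0 up, 0.006 fully down (a stop). The spring pushes up with 9 N when up and 12 N when fully down, so that the cup's own weight does not press it down.
- cup: Closed grinding cup, 107 mm high, about 0.45 kg, standing upright in the tray among similar things. Lower part: black collar 66 mm in diameter, 30 mm high; above it a plain round steel body 56 mm in diameter, to be gripped. Origin: centre of the underside; z up along its axis, x and y along the four slots of its socket (see point cup_socket).
- cup_socket (a point): Same frame as body cup, at the socket's mouth in the underside (socket 24 mm deep; four inward teeth 2 to 20 mm up). Its four slots lie along x and y, both ways; four white marks on the collar show them. Meshes with cup and drive yaw equal or a multiple of 90 degrees apart, within 6 degrees, centred to 1.5 mm. Meshed it rests 14 mm below drive_tip, pressed down 20 mm.
- tray: Blue open tray, 300 by 360 mm, walls 56 mm high, floor 4 mm thick. Origin: centre of the underside. It stays put.
- jar_a: Bystander: glass jar with brass cap, 52 mm diameter, 85 mm high, in the tray. Origin at the centre of its underside.
- jar_b: Bystander: lower glass jar with brass cap and paper label, 52 mm diameter, 70 mm high, in the tray. Origin at the centre of its underside.
- beaker: Bystander: glass beaker, 62 mm diameter, 88 mm high, in the tray. Origin at the centre of its underside.
- spoon: Bystander: steel spoon 150 mm long, lying in the tray.
- brush: Bystander: cleaning brush 130 mm long, lying on the slide-out board to the robot's right of the mill.
- vial_rack: Bystander: white rack of capped vials, 60 by 170 mm, 80 mm high, on the bench beyond the tray. Origin at the centre of its underside.
Not all that is in view belongs to the job. Leave any green look-alike of the cup alone.

How it is judged:
By the outcome, as a careful person would: the job done as asked, in the order asked, and still so for the second after the job is handed in, while the arm keeps its last pose, push and grip.
It also fails if it takes over 61 s, if anything falls off the work surface, if the arm or the gripper's body presses on something with over 40 N, if the wrist force passes 120 N, or if a joint passes its speed limit or range.

ROBOT

A 6-joint arm with a two-finger parallel gripper is mounted at the origin on the work surface. World frame = base frame: x ahead of the robot, y to its left, z up, the work surface at z = 0. Lengths are in m, angles in rad, forces in N, time in s.
With the tool pointing down it reaches from about 0.375 to 0.9 m from the base axis. Payload 3.1 kg.
Tool frame: the origin (TCP) lies midway between the tips of the shut fingers; the grasp point (between the pads) lies 19 mm behind it; z points along the fingers, y is the direction in which the jaws open and shut (so a half turn about z gives the same grasp; the last joint's range is limited). The gripper opens to 87 mm and grips with 3 to 60 N. Pads are 19 mm wide; open, the fingers measure 117 mm over their backs; the gripper's body (75 mm by 190 mm) begins 51 mm behind the grasp point.
Start: joints at [-1.482, 0.527, 1.433, -0, 1.181, -0.178], TCP at [0.165, -0.603, 0.223] pointing down, gripper open.
Joint ranges: [-3.08, 3.08], [-0.75, 2.2], [0.22, 2.44], [-1.43, 4.57], [0, 2.65], [-2.85, 2.85]. Speed limits (rad/s): [2.79, 2.79, 3.14, 3.14, 3.14, 3.14].

INTERFACE

Orientations are given as a unit quaternion [x, y, z, w].
In Python, from rig import robot gives the robot as it stands.
- The arm moves only by the tool move_arm, never from a script. Its argument "rows" is one flat list of numbers, 7 for each row, row after row: the shift along the world's x, y, z in mm, then the turn, a rotation vector about the world's x, y, z in rad, then the closure, from 0 (fully open) to 1 (shut). A call has 1 to 12 rows; each row shifts and turns the commanded pose from where the row before left it; what a row does not reach is not made up. A row lasts 1/10 s, in which the tool goes at most 50 mm and 8.59 degrees, less where a joint would pass 70% of its speed; a pose out of reach is approached as far as the arm can. A call with a gripper value outside its range is refused whole. The fingers move at their own pace and stop on an object; "grip_force" is the grip in N (left out, the last holds). Time passes only in rows, so rows that do not move let the fingers close. It gives the time, the measured TCP pose, the force and the opening at its end, in the units of the state.
- robot.get_obs(): the state, without advancing time (a new reading comes with each control period).
- robot.camera(name): name is "scene" or "top" or "wrist"; returns a dict with "color" (384x512x3 uint8, red, green, blue), "z_map" (384x512 float32, m along the optical axis (not along the pixel's ray), 0 where there is no reading), "camera_matrix" (3x3 intrinsics, pixels), "R" (3x3) and "t" (3): a world point X has camera coordinates R X + t; the wrist camera has in their place "tool_from_camera" (4x4, takes a point from camera to tool coordinates, whose origin is the TCP and whose axes are the flange's). Camera axes: x right, y down, z forward; pixel columns grow to the right and rows downward; lengths in m; the calibration is good to about 2 mm. A picture is of the moment at which its call begins: read the wrist's pose just before it.
- robot.hand_in(): hands the job in, once; it reports no verdict.
Trained networks look in the newest picture that a camera, given by its name, has taken for a name from the list of things; names that differ only in an ending like _2 or _b are one class to them, and where a whole thing is asked for, a point or a joint stands for the part that bears it (a point fixed in the world has none). Each returns a list of dicts, best first, with "conf" (0 to 1); they miss things now and then, are a little off and sometimes report something else, mostly with a low value. They report only what shows in the picture. A call takes as long as a camera call. They do not tell look-alikes from the thing itself.
- robot.search_frame(camera, thing): "at" ([column, row] in pixels, amid what is visible of it).
- robot.spot_point(camera, thing): "at" ([column, row] in pixels: a listed point, or the origin of a listed thing).
The state is a dict: "time": time; "q": joint angles; "joint_velocities": joint speeds; "joint_torque": joint torques, N m; "position": TCP position; "tool_rot": TCP orientation; "ft_force": force on the tool from outside, world axes, zero at the start; "moment": the same for the moment, N m; "grip_width": finger opening in m.
Only numpy, scipy, OpenCV 4.12 (cv2) and the standard library are available. Lean on these libraries where they do the work, as an engineer would, in place of code of your own. Each camera call takes 0.05 s, during which the arm holds its last target.

## Working session

There is one attempt and no reset: what is moved stays moved. The work goes in short steps, Python scripts to look and compute and a tool call to move; the robot and the scene stay as the last step left them, time stands still between calls to the robot, and variables do not carry over. Pictures are saved under pics/ and viewed, and the job is handed in when it is done.

Besides the shell and the picture viewer there is one more tool, called by a JSON object that holds its "name" and its "arguments". move_arm: Moves the arm, as the interface text tells. Its arguments: {"type":"object","properties":{"rows":{"type":"array","items":{"type":"number"}},"grip_force":{"type":"number"}},"required":["rows"]}

```bash
ls; mkdir -p pics; cat > h.py <<'E'
import numpy as np, cv2
from rig import robot
from scipy.spatial.transform import Rotation as Ro
def cam(n,save=None):
    o=robot.get_obs()
    c=robot.camera(n)
    K=np.array(c['camera_matrix'])
    if n=='wrist':
        T=np.eye(4);T[:3,:3]=Ro.from_quat(o['tool_rot']).as_matrix();T[:3,3]=o['position']
        W=T@np.array(c['tool_from_camera'])
    else:
        V=np.eye(4);V[:3,:3]=c['R'];V[:3,3]=c['t'];W=np.linalg.inv(V)
    c['W']=W;c['K']=K
    if save: cv2.imwrite('pics/'+save,c['color'][:,:,::-1])
    return c
def ray(c,u,v):
    d=np.linalg.inv(c['K'])@[u,v,1]
    return c['W'][:3,3],c['W'][:3,:3]@d
def atz(c,u,v,z):
    o,d=ray(c,u,v);return o+d*(z-o[2])/d[2]
def dep(c,u,v):
    o,d=ray(c,u,v);return o+d*c['z_map'][int(round(v)),int(round(u))]
def cloud(c):
    v,u=np.mgrid[:384,:512];z=c['z_map']
    P=np.stack([u,v,np.ones_like(u)],-1)@np.linalg.inv(c['K']).T*z[...,None]
    P=P@c['W'][:3,:3].T+c['W'][:3,3];P[z==0]=np.nan
    return P
def proj(c,X):
    V=np.linalg.inv(c['W']);p=c['K']@(V[:3,:3]@np.array(X)+V[:3,3]);return p[:2]/p[2]
E
python3 - <<'E'
from h import *
np.set_printoptions(precision=4,suppress=True)
print(robot.get_obs())
for n in ['scene','top']:
    c=cam(n,n+'0.png')
    print(n,c['W'][:3,3],c['K'][0,0])
    for t in ['bolt_knob','drive_tip','cup','cup_socket','ring','bolt','tray','jar_a','beaker','vial_rack','brush','spoon']:
        s=robot.spot_point(n,t)[:3]; 
        print(t,[(np.round(x['at'],1),round(x['conf'],2)) for x in s])
        if t in('cup','bolt','ring'):
            print('  search',[(np.round(x['at'],1),round(x['conf'],2)) for x in robot.search_frame(n,t)[:4]])
E
```

```text
pics
{'time': 0.0, 'q': array([-1.4815,  0.5285,  1.4339, -0.    ,  1.1814, -0.1785]), 'joint_velocities': array([ 0.0001,  0.0002, -0.0012, -0.0001, -0.0001, -0.0012]), 'joint_torque': array([  0.0001, -44.0036, -17.6594,   0.0633,   0.0583,  -0.0002]), 'position': array([ 0.1653, -0.602 ,  0.2216]), 'tool_rot': array([ 0.991 ,  0.1335,  0.    , -0.0011]), 'ft_force': array([-0.5228,  0.118 ,  0.4876]), 'moment': array([-0.0218,  0.0032, -0.0693]), 'grip_width': 0.0869553403763068}
scene [1.192  0.0721 0.6275] 390.8808346620916
bolt_knob [(array([159.8, 299.5]), 0.7), (array([351. , 209.5]), 0.57)]
drive_tip [(array([412.5, 231.2]), 0.48), (array([216.6, 214.6]), 0.29)]
cup [(array([164.9, 236.8]), 0.92), (array([212.6, 168.5]), 0.91)]
  search [(array([209.4, 154.2]), 0.89), (array([165. , 225.7]), 0.77)]
cup_socket [(array([167.1, 238.2]), 0.91), (array([213. , 167.8]), 0.7), (array([105.6, 229.4]), 0.25)]Traceback (most recent call last):
  File "<stdin>", line 8, in <module>
ValueError: it knows: beaker, bolt_knob, brush, cup, cup_socket, drive_tip, jar, spoon, tray, vial_rack
```

```bash
python3 - <<'E'
from h import *
np.set_printoptions(precision=4,suppress=True)
c=cam('top','top0.png')
for t in ['bolt_knob','drive_tip','cup','tray','brush']:
        s=robot.spot_point('top',t)[:3]; 
        print(t,[(np.round(x['at'],1),round(x['conf'],2),dep(c,*x['at'])) for x in s])
print(robot.get_obs()['time'])
E
```

```text
bolt_knob [(array([162.1, 209.3]), 0.74, array([0.4874, 0.1432, 0.0871]))]
drive_tip [(array([109.5, 149.6]), 0.56, array([0.6097, 0.2413, 0.1541]))]
cup [(array([334.1, 297.8]), 0.7, array([ 0.295 , -0.2356,  0.0974])), (array([333.6, 162.7]), 0.63, array([ 0.5878, -0.2397,  0.1084]))]
tray [(array([346.6, 190.2]), 0.57, array([ 0.539 , -0.2896,  0.002 ]))]
brush [(array([188.2, 158.7]), 0.96, array([0.6093, 0.0926, 0.054 ]))]
0.6
```

View pics/scene0.png

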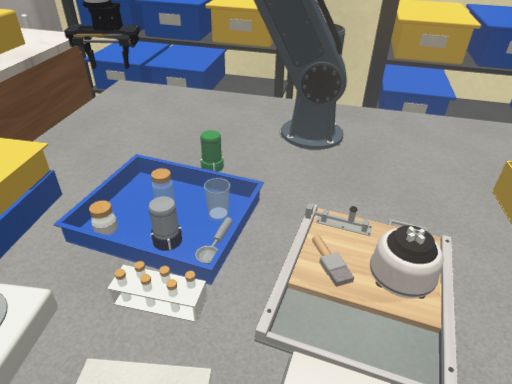

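View pics/top0.png

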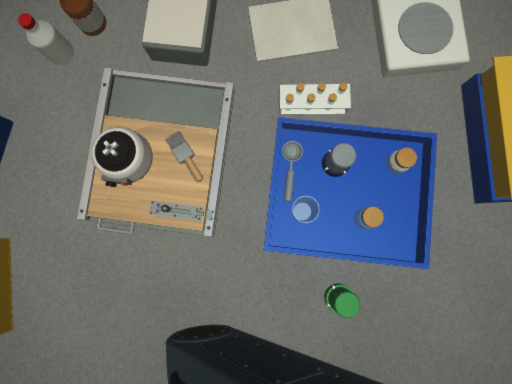

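Scene camera: the steel cup with black collar stands in the tray at (165,222), and its green look-alike stands outside at (211,150). Jars at (162,185) and (103,218), beaker (217,198). Top camera: cup (340,158), green one (343,300), jars (403,160) and (372,217), knob (~164,208), drive (111,149). I choose the steel cup and check it in close crops.

```bash
python3 - <<'E'
from h import *
np.set_printoptions(precision=4,suppress=True)
s=cv2.imread('pics/scene0.png');t=cv2.imread('pics/top0.png')
def cr(i,x,y,w,h): return cv2.resize(i[y:y+h,x:x+w],(400,300),interpolation=cv2.INTER_CUBIC)
a=np.vstack([np.hstack([cr(s,300,190,80,60),cr(s,120,185,100,75)]),np.hstack([cr(t,140,180,80,60),cr(t,80,120,80,60)])])
cv2.imwrite('pics/crop1.png',a)
c=cam('top');P=cloud(c)
def near(x,y,r,z0,z1):
    m=(np.hypot(P[...,0]-x,P[...,1]-y)<r)&(P[...,2]>z0)&(P[...,2]<z1)
    return m
m=near(.487,.143,.06,.075,.11);print('knob',m.sum(),P[m]);print(np.argwhere(m)[:30])
m=near(.588,-.24,.06,.1,.125);q=P[m];print('cup',m.sum(),q.mean(0),q.min(0),q.max(0))
m=near(.61,.24,.05,.147,.17);q=P[m];print('drive',m.sum(),q.mean(0),q.min(0),q.max(0))
m=near(.61,.24,.06,.130,.145);q=P[m];print('ring',m.sum(),q.mean(0),q.min(0),q.max(0))
c2=cam('scene');P=cloud(c2)
for z0,z1,n,x,y,r in[(.075,.11,'knob',.487,.143,.06),(.1,.13,'cup',.588,-.24,.06),(.147,.17,'drv',.61,.24,.05),(.130,.145,'ring',.61,.24,.06)]:
    m=near(x,y,r,z0,z1);q=P[m];print(n,m.sum(),q.mean(0),q.min(0),q.max(0))
E
```

```text
knob 46 [[0.4966 0.1401 0.0923]
 [0.497  0.139  0.0875]
 [0.4969 0.1363 0.0895]
 [0.4969 0.1342 0.089 ]
 [0.4973 0.1331 0.084 ]
 [0.4946 0.1429 0.0898]
 [0.4946 0.1406 0.09  ]
 [0.4946 0.1385 0.0892]
 [0.4947 0.1365 0.0883]
 [0.4946 0.1341 0.0891]
 [0.4948 0.1323 0.0872]
 [0.4924 0.1453 0.089 ]
 [0.4924 0.1429 0.0897]
 [0.4923 0.1406 0.0898]
 [0.4924 0.1387 0.0884]
 [0.4924 0.1364 0.0887]
 [0.4923 0.1338 0.09  ]
 [0.4924 0.132  0.0881]
 [0.4925 0.1298 0.0879]
 [0.4901 0.145  0.0902]
 [0.4898 0.1417 0.094 ]
 [0.4899 0.1398 0.0928]
 [0.4901 0.1384 0.0892]
 [0.4902 0.1366 0.0877]
 [0.4901 0.134  0.0889]
 [0.4899 0.1311 0.0915]
 [0.4903 0.1301 0.0863]
 [0.4881 0.1457 0.0869]
 [0.488  0.1434 0.0873]
 [0.4878 0.1403 0.0904]
 [0.4879 0.1384 0.0891]
 [0.4878 0.1359 0.0902]
 [0.4878 0.1337 0.0898]
 [0.4879 0.1318 0.0887]
 [0.4882 0.1305 0.0844]
 [0.4857 0.1429 0.0889]
 [0.4857 0.1407 0.0887]
 [0.4856 0.1383 0.0894]
 [0.4857 0.1365 0.0876]
 [0.4857 0.134  0.0884]
 [0.4857 0.132  0.0874]
 [0.4864 0.132  0.0781]
 [0.4836 0.1413 0.0863]
 [0.4835 0.1385 0.0884]
 [0.4835 0.1365 0.0873]
 [0.4835 0.1
[... 204 characters left out ...]
7 167]
 [207 168]
 [208 161]
 [208 162]
 [208 163]
 [208 164]
 [208 165]
 [208 166]
 [208 167]
 [208 168]
 [209 161]
 [209 162]
 [209 163]]
cup 509 [ 0.6041 -0.2595  0.1109] [ 0.5772 -0.2876  0.1001] [ 0.6325 -0.2329  0.116 ]
drive 120 [0.6149 0.2423 0.1523] [0.6014 0.2283 0.1472] [0.6288 0.2586 0.1568]
ring 732 [0.6139 0.241  0.1384] [0.5795 0.2066 0.1301] [0.6509 0.2774 0.1449]
knob 56 [0.4931 0.1396 0.085 ] [0.4814 0.1327 0.0752] [0.4987 0.1473 0.0904]
cup 438 [ 0.6112 -0.2557  0.1096] [ 0.5812 -0.2851  0.1   ] [ 0.6337 -0.2305  0.1138]
drv 152 [0.6169 0.245  0.1515] [0.602  0.23   0.1472] [0.6297 0.2612 0.1554]
ring 754 [0.6241 0.2432 0.1379] [0.5799 0.2099 0.13  ] [0.6518 0.2808 0.145 ]
```

View pics/crop1.png

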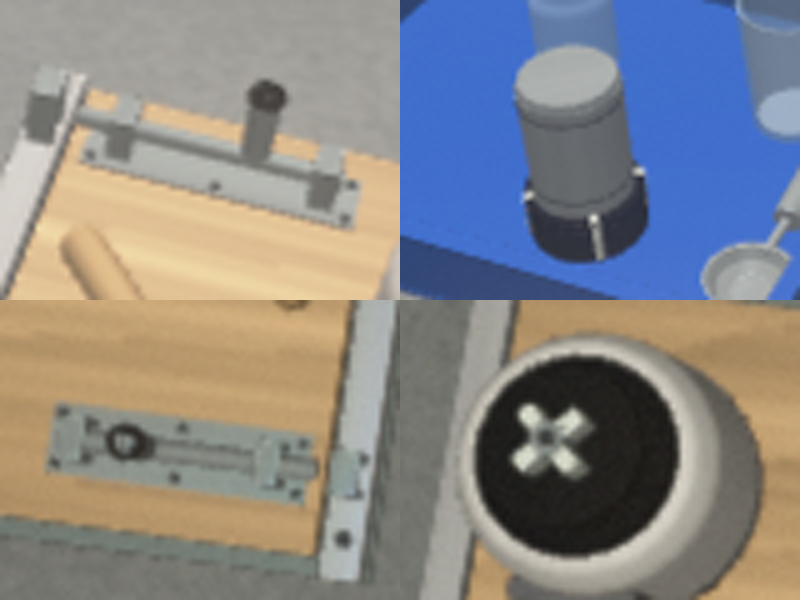

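```bash
python3 - <<'E'
from h import *
np.set_printoptions(precision=4,suppress=True)
c=cam('top')
# right rail edges, bolt plate
for z,a,b in [(.045,(232,82),(213,235)),(.045,(103,72),(79,217)),(.036,(153,202),(204,209)),(.036,(153,216),(202,221))]:
    A=atz(c,*a,z);B=atz(c,*b,z);d=B-A;print(A,B,np.degrees(np.arctan2(d[1],d[0])))
g=c['color']
P=cloud(c)
# wall tops / front board edge
m=(np.hypot(P[...,0]-.615,P[...,1]-.242)<.05)&(g.min(2)>140)&(P[...,2]>.143)
v,u=np.nonzero(m);X=np.array([atz(c,a,b,.152) for a,b in zip(u,v)])
ctr=X.mean(0);r=X[:,:2]-ctr[:2];th=np.arctan2(r[:,1],r[:,0]);w=np.hypot(*r.T)
print('drive',m.sum(),ctr,(X.min(0)+X.max(0))/2,np.degrees(np.angle((w**2*np.exp(4j*th)).sum())/4))
E
```

```text
[ 0.8005 -0.0095  0.045 ] [0.4299 0.0331 0.045 ] 173.44345203948046
[0.8289 0.3083 0.045 ] [0.4727 0.3503 0.045 ] 173.2720145624292
[0.5084 0.1784 0.036 ] [0.4913 0.0563 0.036 ] -97.95674390741185
[0.475  0.1775 0.036 ] [0.4629 0.0606 0.036 ] -95.92574937592161
drive 65 [0.6148 0.2434 0.152 ] [0.6159 0.2434 0.152 ] 39.583577199567046
```

{"name": "move_arm", "arguments": {"rows": [33,30,3,0,0,0,0,33,30,3,0,0,0,0,33,30,3,0,0,0,0,33,30,3,0,0,0,0,33,30,3,0,0,0,0,33,30,3,0,0,0,0,33,30,3,0,0,0,0,33,30,3,0,0,0,0,33,30,3,0,0,0,0,33,30,3,0,0,0,0]}}

```text
time: 1.75
position: [0.4967, -0.3013, 0.2529]
tool_rot: [0.991, 0.133, 0.0, 0.0]
ft_force: [0.2, -1.1, -0.0]
grip_width: 0.0871
```

{"name": "move_arm", "arguments": {"rows": [0,48,-3,0,0,-0.128,1,0,48,-3,0,0,-0.128,1,0,48,-3,0,0,-0.128,1,0,48,-3,0,0,0,1,0,48,-3,0,0,0,1,0,48,-3,0,0,0,1,0,48,-3,0,0,0,1,0,48,-3,0,0,0,1,0,48,-3,0,0,0,1,0,46,-3,0,0,0,1,0,0,-40,0,0,0,1,0,0,-40,0,0,0,1], "grip_force": 30}}

```text
time: 2.95
position: [0.4967, 0.1775, 0.143]
tool_rot: [0.998, -0.056, 0.003, -0.0]
ft_force: [0.5, -0.2, 0.1]
grip_width: 0.0026
```

```bash
python3 - <<'E'
from h import *
np.set_printoptions(precision=4,suppress=True)
o=robot.get_obs();print(o['time'],o['position'],o['tool_rot'],o['grip_width'],o['ft_force'])
c=cam('wrist','w1.png');cam('top','t1.png')
print([(x['at'],x['conf'],atz(c,*x['at'],.089)) for x in robot.spot_point('wrist','bolt_knob')])
P=cloud(c);m=(np.hypot(P[...,0]-.491,P[...,1]-.138)<.03)&(P[...,2]>.083)&(P[...,2]<.11)
q=P[m];print(m.sum(),q.mean(0) if m.any() else 0,q.min(0),q.max(0))
E
```

```text
2.95 [0.4967 0.1775 0.143 ] [ 0.9984 -0.0561  0.0027 -0.0005] 0.0025509953760019795 [ 0.5369 -0.1802  0.0982]
[([307.8, 218.9], 0.77, array([0.4911, 0.1383, 0.089 ])), ([62.4, 22.9], 0.46, array([0.6315, 0.2752, 0.089 ]))]
432 [0.4905 0.1389 0.0888] [0.4816 0.1302 0.0849] [0.4981 0.1469 0.0916]
```

View pics/w1.png

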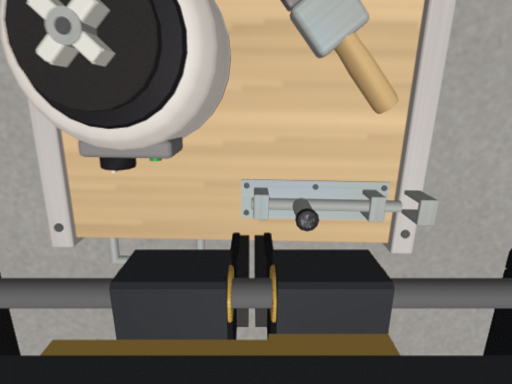

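{"name": "move_arm", "arguments": {"rows": [-2,0,-36,0,0,0,1,0,0,-36,0,0,0,1,-1,-8,0,0,0,0,1,-1,-8,0,0,0,0,1,-1,-8,0,0,0,0,1,-1,-8,0,0,0,0,1,0,-5,0,0,0,0,1,-1,-5,0,0,0,0,1,0,0,0,0,0,0,1]}}

```text
time: 4.0
position: [0.4888, 0.1325, 0.0711]
tool_rot: [0.998, -0.058, 0.001, 0.0]
ft_force: [-0.0, -0.0, -0.7]
grip_width: 0.0008
```

{"name": "move_arm", "arguments": {"rows": [0,-2,0,0,0,0,1,-1,-2,0,0,0,0,1]}}

```text
time: 4.2
position: [0.488, 0.1295, 0.0707]
tool_rot: [0.998, -0.058, 0.001, -0.0]
ft_force: [2.0, 1.8, 1.1]
grip_width: 0.0001
```

{"name": "move_arm", "arguments": {"rows": [0,-2,0,0,0,0,1,0,-2,0,0,0,0,1]}}

```text
time: 4.4
position: [0.4874, 0.1254, 0.0705]
tool_rot: [0.998, -0.058, -0.0, -0.0]
ft_force: [0.6, 2.3, 1.8]
grip_width: 0.0007
```

{"name": "move_arm", "arguments": {"rows": [0,-2,0,0,0,0,1,0,-1,0,0,0,0,1]}}

```text
time: 4.6
position: [0.487, 0.1222, 0.0705]
tool_rot: [0.998, -0.058, -0.0, -0.0]
ft_force: [-0.9, 2.8, 2.3]
grip_width: 0.0003
```

{"name": "move_arm", "arguments": {"rows": [0,-1,0,0,0,0,1,0,-1,0,0,0,0,1]}}

```text
time: 4.8
position: [0.4869, 0.1209, 0.0705]
tool_rot: [0.998, -0.059, -0.001, -0.001]
ft_force: [-1.0, 8.2, 0.9]
grip_width: 0.0008
```

```bash
python3 - <<'E'
from h import *
np.set_printoptions(precision=4,suppress=True)
o=robot.get_obs();print(o['time'],o['position'],o['ft_force'])
c=cam('wrist','w2.png');s=cam('scene','s2.png')
print([(x['at'],x['conf'],atz(c,*x['at'],.089)) for x in robot.spot_point('wrist','bolt_knob')])
E
```

```text
4.8 [0.4869 0.1209 0.0705] [-1.0494  8.1617  0.9451]
[]
```

View pics/w2.png

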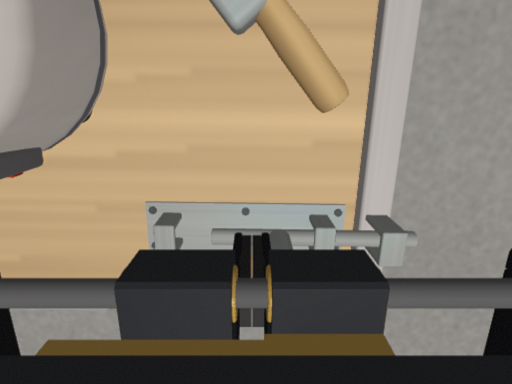

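The bolt now passes through the keeper (tip at (412,240)), and the force is rising. I push slightly more to confirm the stop.

{"name": "move_arm", "arguments": {"rows": [0,-2,0,0,0,0,1,0,-1,0,0,0,0,1,0,0,0,0,0,0,1]}}

```text
time: 5.25
position: [0.4869, 0.1206, 0.0705]
tool_rot: [0.998, -0.06, -0.0, -0.003]
ft_force: [0.3, 17.2, 1.7]
grip_width: 0.0007
```

{"name": "move_arm", "arguments": {"rows": [1,8,0,0,0,0,1,0,4,20,0,0,0,1,0,4,45,0,0,0,0.5,0,20,40,0,0,0,0,0,40,30,0,0,0,0,0,40,15,0,0,0,0,0,5,0,0,0,0,0,0,0,0,0,0,0,0]}}

```text
time: 6.05
position: [0.4879, 0.2387, 0.2204]
tool_rot: [0.998, -0.057, 0.0, 0.001]
ft_force: [0.2, -0.1, -0.5]
grip_width: 0.0406
```

```bash
python3 - <<'E'
from h import *
np.set_printoptions(precision=4,suppress=True)
o=robot.get_obs();print(o['time'],o['position'],o['tool_rot'],o['ft_force'],o['q'])
c=cam('wrist','w3.png')
print([(x['at'],x['conf'],atz(c,*x['at'],.152)) for x in robot.spot_point('wrist','drive_tip')])
print([(x['at'],x['conf'],atz(c,*x['at'],.089)) for x in robot.spot_point('wrist','bolt_knob')])
P=cloud(c);g=c['color']
m=(np.hypot(P[...,0]-.615,P[...,1]-.242)<.03)&(g.min(2)>120)&(P[...,2]>.147)&(P[...,2]<.158)
v,u=np.nonzero(m);X=np.array([atz(c,a,b,.152) for a,b in zip(u,v)]);print(m.sum(),P[m].mean(0))
# fit cross template: maximise overlap via ICP-ish grid
from scipy.optimize import minimize
def cost(p):
    a=p[2];R=np.array([[np.cos(a),np.sin(a)],[-np.sin(a),np.cos(a)]])
    d=(X[:,:2]-p[:2])@R.T;d=np.abs(d)
    def box(d,hx,hy):
        e=np.maximum(d-[hx,hy],0);return np.hypot(*e.T)
    k=np.minimum(box(d,.017,.004),box(d,.004,.017))
    return (k**2).mean()*1e6
best=min((minimize(cost,[*X[:,:2].mean(0),np.radians(t)],method='Nelder-Mead',options=dict(xatol=1e-6,fatol=1e-8)) for t in(0,20,40,60,80)),key=lambda r:r.fun)
print(best.x[:2],np.degrees(best.x[2]),best.fun)
m=(np.hypot(P[...,0]-.615,P[...,1]-.242)<.06)&(P[...,2]>.134)&(P[...,2]<.142)
v,u=np.nonzero(m);X=np.array([atz(c,a,b,.138)[:2] for a,b in zip(u,v)]).astype(np.float32);print('ring',cv2.minEnclosingCircle(X))
print([ (t,cam('top') and [(x['at'],x['conf']) for x in robot.spot_point('top',t)]) for t in ['drive_tip','bolt_knob']])
cam('top','t3.png')
E
```

```text
6.05 [0.4879 0.2387 0.2204] [ 0.9984 -0.0567  0.      0.0006] [ 0.1616 -0.0901 -0.5439] [ 0.25    0.4205  1.6405 -0.0014  1.081   1.9349]
[([218.7, 22.9], 0.57, array([0.6147, 0.2448, 0.152 ])), ([379.0, 32.5], 0.48, array([0.5976, 0.1441, 0.152 ]))]
[([396.3, 177.3], 0.96, array([0.4824, 0.1052, 0.089 ]))]
1312 [0.6142 0.244  0.1522]
[0.6141 0.244 ] 39.16692440173661 0.01444043875211602
ring ((0.6140487790107727, 0.24404187500476837), 0.0357372909784317)
[('drive_tip', [([107.6, 148.3], 0.56)]), ('bolt_knob', [([178.1, 209.4], 0.6)])]
```

View pics/w3.png

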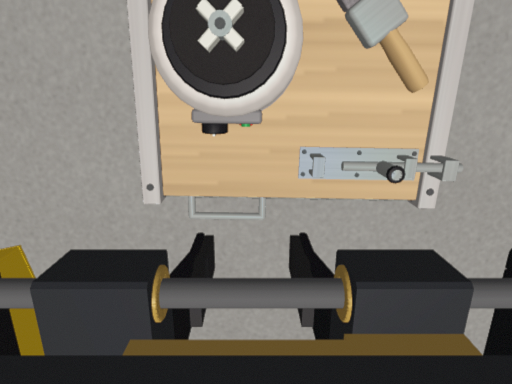

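{"name": "move_arm", "arguments": {"rows": [-1,-50,3,0,0,0,0,-1,-50,3,0,0,0,0,-1,-50,3,0,0,0,0,-1,-50,3,0,0,0,0,-1,-50,3,0,0,0,0,-1,-50,3,0,0,0,0,-1,-50,3,0,0,0,0,-1,-50,3,0,0,0,0,-1,-50,3,0,0,0,0,-1,-48,3,0,0,0,0,0,0,0,0,0,0,0]}}

```text
time: 7.55
position: [0.4789, -0.2662, 0.251]
tool_rot: [0.998, -0.062, 0.002, 0.002]
ft_force: [-0.1, -0.1, -0.6]
grip_width: 0.0872
```

```bash
python3 - <<'E'
from h import *
np.set_printoptions(precision=4,suppress=True)
o=robot.get_obs();print(o['time'],o['position'],o['tool_rot'],o['q'])
c=cam('wrist','w4.png')
np.savez('w4.npz',**c)
for t in['cup','jar','beaker','spoon']:print(t,[(x['at'],x['conf'],dep(c,*x['at'])) for x in robot.spot_point('wrist',t)])
P=cloud(c)
m=(np.hypot(P[...,0]-.604,P[...,1]+.257)<.05)&(P[...,2]>.107)&(P[...,2]<.116)
v,u=np.nonzero(m);X=np.array([atz(c,a,b,.111)[:2] for a,b in zip(u,v)]).astype(np.float32);print('cup',cv2.minEnclosingCircle(X),X.mean(0),P[m].mean(0))
t=cam('top','t4.png');P=cloud(t)
z=np.where((P[...,2]>.06)&(P[...,2]<.2)&(P[...,1]<-.1)&(P[...,0]>.35),1,0).astype(np.uint8)
n,l,st,ce=cv2.connectedComponentsWithStats(z)
for i in range(1,n):
    if st[i,4]>25: q=P[l==i];print(st[i],np.median(q,0),q.min(0),q.max(0))
E
```

```text
7.55 [ 0.4789 -0.2662  0.251 ] [ 0.9981 -0.0616  0.0016  0.0025] [-0.7102  0.3877  1.5972 -0.0022  1.151   0.9847]
cup [([263.3, 298.0], 0.98, array([ 0.5085, -0.2726,  0.339 ])), ([232.1, 58.3], 0.76, array([ 0.5924, -0.2646,  0.1105]))]
jar [([299.9, 163.1], 0.91, array([ 0.4904, -0.3174,  0.09  ])), ([363.7, 36.7], 0.83, array([ 0.5999, -0.389 ,  0.0738]))]
beaker [([179.6, 165.9], 0.87, array([ 0.4883, -0.1782,  0.0077]))]
spoon [([141.3, 87.6], 0.62, array([ 0.5846, -0.1553,  0.0213]))]
cup ((0.6040852665901184, -0.26091310381889343), 0.027474677190184593) [ 0.6047 -0.2608] [ 0.6047 -0.2608  0.1109]
[ 380    0   90   69 4383] [ 0.9137 -0.4671  0.0689] [ 0.8253 -0.5756  0.06  ] [ 0.9986 -0.3689  0.0777]
[ 473   56   39  144 3815] [ 0.6851 -0.5943  0.1207] [ 0.5022 -0.637   0.06  ] [ 0.8112 -0.5781  0.1562]
[296  83   9  10  67] [ 0.7724 -0.171   0.0797] [ 0.764  -0.1804  0.0601] [ 0.7823 -0.1619  0.0841]
[317  83   9  10  69] [ 0.7725 -0.22    0.0794] [ 0.7659 -0.2299  0.0611] [ 0.7827 -0.2118  0.0832]
[338  82   9  11  66] [ 0.7724 -0.2697  0.0794] [ 0.7661 -0.2782  0.0606] [ 0.7846 -0.2618  0.0828]
[307  93   8  10  65] [ 0.7466 -0.196   0.0799] [ 0.7397 -0.2035  0.062 ] [ 0.7579 -0.1873  0.0833]
[328  93   9  10  69] [ 0.7475 -0.2451  0.0796] [ 0.7401 -0.2548  0.0615] [ 0.7574 -0.2373  0.0841]
[286  94   8  10  69] [ 0.7466 -0.1454  0.0796] [ 0.7399 -0.1552  0.0602] [ 0.7567 -0.1381  0.0849]
[327 143  29  28 609] [ 0.6018 -0.2567  0.1107] [ 0.577  -0.2876  0.0608] [ 0.6321 -0.2328  0.1167]
[292 195  23  28 150] [ 0.5038 -0.1752  0.0904] [ 0.4579 -0.2002  0.0601] [ 0.5181 -0.1479  0.0969]
[367 224  12   5  34] [ 0.451  -0.3251  0.0889] [ 0.4451 -0.3376  0.0613] [ 0.4534 -0.3155  0.0924]
```

View pics/w4.png

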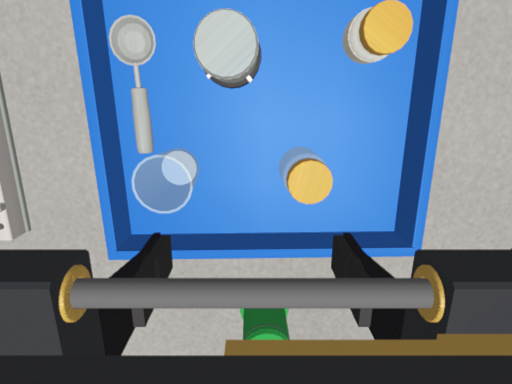

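View pics/t4.png

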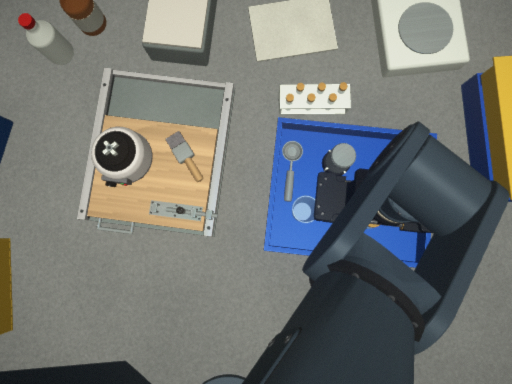

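```bash
python3 - <<'E'
from h import *
np.set_printoptions(precision=4,suppress=True)
c=dict(np.load('w4.npz'));s=cam('scene','s4.png')
ctr=np.array([.604,-.2609])
def cyl(c,u,v,r=.033):
    o,d=ray(c,u,v);a=d[:2]@d[:2];e=o[:2]-ctr;b=e@d[:2];k=e@e-r*r;D=b*b-a*k
    if D<0: D=0
    t=(-b-np.sqrt(D))/a;X=o+t*d;return X,np.degrees(np.arctan2(*(X[:2]-ctr)[::-1]))
for n,cc,(x0,x1,y0,y1) in [('w',c,(185,285,60,100)),('s',s,(140,195,215,260))]:
    g=cc['color'].astype(int);m=np.zeros(g.shape[:2],np.uint8)
    m[y0:y1,x0:x1]=(g[y0:y1,x0:x1].min(2)>(170 if n=='w' else 165))
    k,l,st,ce=cv2.connectedComponentsWithStats(m)
    for i in range(1,k):
        vv,uu=np.nonzero(l==i)
        if len(vv)>3:
            A=[cyl(cc,a,b) for a,b in zip(uu,vv)]
            print(n,st[i],ce[i],np.mean([q[0] for q in A],0),np.mean([q[1] for q in A]),np.degrees(np.arctan2(*(np.mean([atz(cc,a,b,.034) for a,b in zip(uu,vv)],0)[:2]-ctr)[::-1])))
w=cv2.resize(c['color'][0:110,180:290,::-1].copy(),(600,600),interpolation=cv2.INTER_CUBIC);cv2.imwrite('pics/w4c.png',w)
E
```

```text
w [200  60  52  17 623] [225.5714  66.2857] [ 0.572  -0.2676  0.2678] -164.060082196467 144.9933767252487
w [206  73   6   6  19] [208.3158  75.5789] [ 0.5713 -0.2568  0.244 ] 172.89084036125936 122.33108553893645
w [246  75   6   7  28] [248.8929  78.1071] [ 0.5752 -0.277   0.0998] -150.8286909625486 -147.02767403289928
```

View pics/w4c.png

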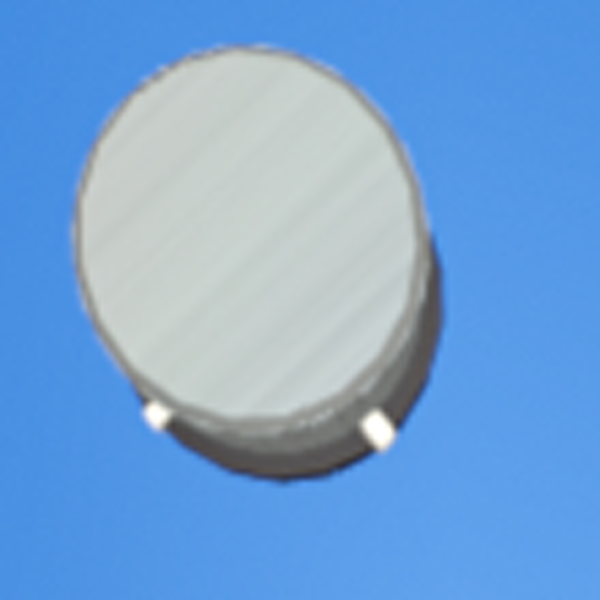

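```bash
python3 - <<'E'
from h import *
np.set_printoptions(precision=4,suppress=True)
s=cam('scene')
im=cv2.imread('pics/scene0.png')
for ctr in ([.604,-.2609],[.608,-.2575]):
  ctr=np.array(ctr)
  print(proj(s,[*ctr,.111]),proj(s,[*ctr,.004]))
  for u,v in[(151.3,234.3),(168.6,240),(168.8,245),(179.3,228)]:
    X=atz(s,u,v,.034);r=X[:2]-ctr
    o,d=ray(s,u,v);a=d[:2]@d[:2];e=o[:2]-ctr;b=e@d[:2];k=e@e-.0335**2;D=max(b*b-a*k,0);t=(-b-D**.5)/a;Y=o+t*d
    print(u,v,np.degrees(np.arctan2(r[1],r[0])),np.hypot(*r),'cyl',Y[2],np.degrees(np.arctan2(*(Y[:2]-ctr)[::-1])))
E
```

```text
[160.4369 203.2885] [166.3887 240.2012]
151.3 234.3 -50.94749817466023 0.030195585706508796 cyl 0.04398248638664093 -31.40047862895768
168.6 240 37.51596217962824 0.03346900187325871 cyl 0.03402894096260001 37.50812596903779
168.8 245 33.45676879883576 0.0487962773936298 cyl 0.019463965890522572 35.398951452483274
179.3 228 118.60435658176108 0.032017616660163215 cyl 0.04357855351761952 99.60896201398725
[161.1527 204.6838] [167.0778 241.6505]
151.3 234.3 -60.76940753984079 0.030766747429208194 cyl 0.047138199129973635 -34.46745997908737
168.6 240 36.9863831937093 0.028226932487584445 cyl 0.038909279823989285 35.74020066580994
168.8 245 32.626801396134695 0.0435891964549364 cyl 0.024428445231008733 33.65550401244495
179.3 228 128.03357919982068 0.03137150153261898 cyl 0.050989284044724026 93.52336987959887
```

{"name": "move_arm", "arguments": {"rows": [40,2,0,0,0,0,0,40,2,-10,0,0,0,0,45,1,-20,0,0,0,0,0,0,-40,0,0,0,0,0,0,-40,0,0,0,0,0,0,-40,0,0,0,0,0,0,-30,0,0,0,0,0,0,-10,0,0,0,0,0,0,0,0,0,0,0], "grip_force": 50}}

```text
time: 8.85
position: [0.6027, -0.2525, 0.059]
tool_rot: [0.998, -0.058, -0.001, -0.001]
ft_force: [-0.3, -0.8, -0.9]
grip_width: 0.087
```

```bash
python3 - <<'E'
from h import *
np.set_printoptions(precision=4,suppress=True)
o=robot.get_obs();print(o['time'],o['position'],o['tool_rot'],o['ft_force'])
s=cam('scene','s5.png');c=cam('wrist','w5.png')
a=np.hstack([cv2.resize(s['color'][130:280,80:230,::-1],(400,400)),cv2.resize(c['color'][:,:,::-1],(400,300)).copy() if 0 else cv2.resize(c['color'][:,:,::-1],(400,400))]);cv2.imwrite('pics/c5.png',a)
E
```

```text
8.85 [ 0.6027 -0.2525  0.059 ] [ 0.9983 -0.0576 -0.0015 -0.0009] [-0.338  -0.8068 -0.9416]
```

View pics/c5.png

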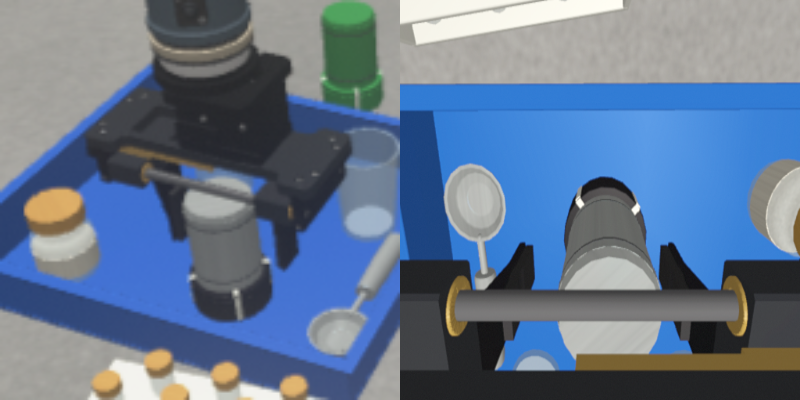

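```bash
python3 - <<'E'
from h import *
np.set_printoptions(precision=4,suppress=True)
o=robot.get_obs();print(o['time'],o['position'],o['joint_velocities'])
c=cam('wrist');np.savez('w6.npz',**c);cv2.imwrite('pics/w6.png',cv2.resize(c['color'][150:280,180:330,::-1],(750,650),interpolation=cv2.INTER_CUBIC))
g=c['color'].astype(int);m=np.zeros(g.shape[:2],np.uint8);m[160:225,200:320]=g[160:225,200:320].min(2)>170
k,l,st,ce=cv2.connectedComponentsWithStats(m)
for i in range(1,k):
    if st[i,4]>3:print(st[i],ce[i],atz(c,*ce[i],.034),dep(c,*ce[i]))
E
```

```text
8.95 [ 0.6047 -0.2541  0.062 ] [-0.0045 -0.0245 -0.0125  0.0005 -0.0015 -0.0006]
[224 189  11  12  75] [228.6933 194.7067] [ 0.6302 -0.2433  0.034 ] [ 0.6302 -0.2433  0.0339]
[295 195  11  12  73] [300.5205 200.6986] [ 0.6214 -0.2861  0.034 ] [ 0.6214 -0.2861  0.034 ]
```

View pics/w6.png

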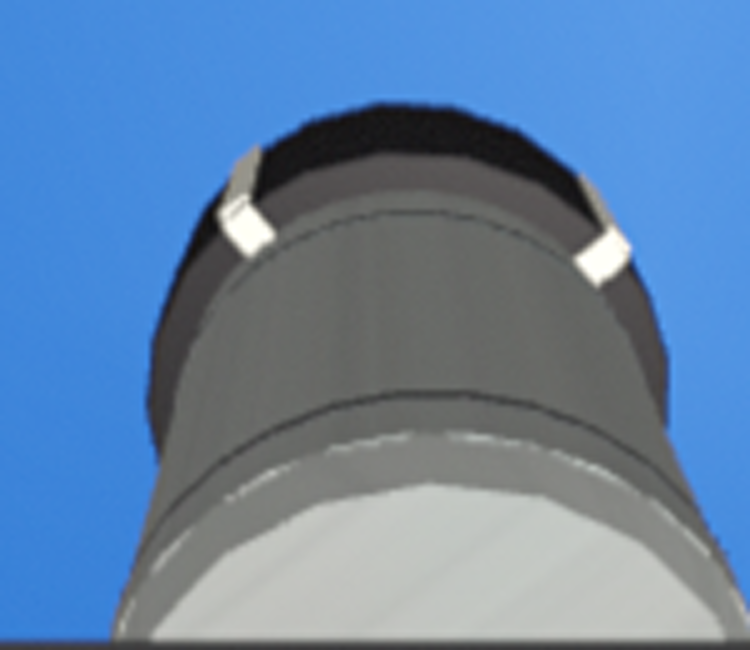

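{"name": "move_arm", "arguments": {"rows": [0,-6,0,0,0,0,0,0,0,0,0,0,0,0,0,0,0,0,0,0,0,0,0,0,0,0,0,0.4]}}

```text
time: 9.4
position: [0.6035, -0.26, 0.061]
tool_rot: [0.998, -0.058, 0.0, 0.0]
ft_force: [0.6, -0.5, -0.1]
grip_width: 0.0839
```

```bash
python3 - <<'E'
from h import *
np.set_printoptions(precision=4,suppress=True)
for i in range(2):
    o=robot.get_obs();print(o['time'],o['position'],o['tool_rot'],o['grip_width'])
    c=cam('wrist')
g=c['color'].astype(int);m=np.zeros(g.shape[:2],np.uint8);m[160:225,200:320]=g[160:225,200:320].min(2)>170
k,l,st,ce=cv2.connectedComponentsWithStats(m)
for i in range(1,k):
    if st[i,4]>3:print(st[i],ce[i],atz(c,*ce[i],.034))
E
```

```text
9.4 [ 0.6035 -0.26    0.061 ] [ 0.9983 -0.0582  0.0003  0.0001] 0.08388541888505895
9.45 [ 0.6035 -0.2599  0.0608] [ 0.9983 -0.0581  0.0002  0.0001] 0.08108900455012753
[214 188  11  13  76] [218.7763 194.4211] [ 0.6302 -0.2434  0.034 ]
[286 195  10  12  72] [290.9861 200.4861] [ 0.6213 -0.2861  0.034 ]
```

{"name": "move_arm", "arguments": {"rows": [0,0,0,0,0,0,0.6,0,0,0,0,0,0,0.8,0,0,0,0,0,0,1,0,0,0,0,0,0,1,0,0,0,0,0,0,1], "grip_force": 50}}

```text
time: 10.0
position: [0.6034, -0.26, 0.0604]
tool_rot: [0.998, -0.058, 0.0, 0.0]
ft_force: [-0.0, -1.0, -0.2]
grip_width: 0.0556
```

{"name": "move_arm", "arguments": {"rows": [0,0,5,0,0,0,1,0,0,15,0,0,0,1,0,0,30,0,0,0,1,0,0,40,0,0,0,1,0,0,40,0,0,0,1,0,0,40,0,0,0,1,0,0,20,0,0,0,1,0,0,0,0,0,0,1]}}

```text
time: 10.8
position: [0.6053, -0.2607, 0.2557]
tool_rot: [0.998, -0.058, 0.004, 0.002]
ft_force: [1.1, -0.5, -4.7]
grip_width: 0.0551
```

```bash
python3 - <<'E'
from h import *
np.set_printoptions(precision=4,suppress=True)
robot.get_obs();cam('scene','s7.png')
o=robot.get_obs();print(o['time'],o['position'],o['tool_rot'],o['grip_width'],o['ft_force'])
c=cam('wrist','w7.png')
g=c['color'].astype(int);m=np.zeros(g.shape[:2],np.uint8);m[140:240,180:330]=g[140:240,180:330].min(2)>170
k,l,st,ce=cv2.connectedComponentsWithStats(m)
for i in range(1,k):
    if st[i,4]>3:print(st[i],ce[i],dep(c,*ce[i]))
E
```

```text
10.85 [ 0.6039 -0.2599  0.2526] [ 0.9983 -0.058   0.0016  0.0009] 0.05523250841642375 [ 0.1439 -0.4114 -5.3517]
[180 143   3  17  20] [181.3 151. ] [ 0.6319 -0.1783  0.018 ]
[214 189  10  12  71] [218.1549 194.4366] [ 0.6313 -0.2434  0.2282]
[286 195  10  12  70] [290.8    200.4429] [ 0.6221 -0.2859  0.2268]
```

View pics/w7.png

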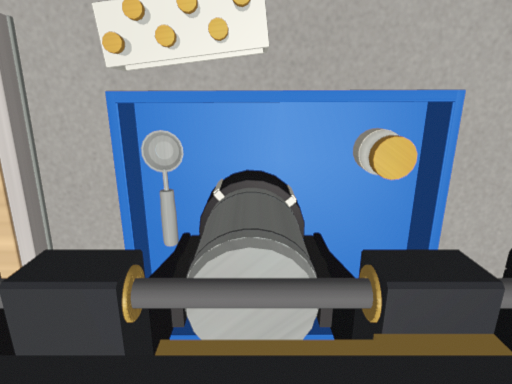

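{"name": "move_arm", "arguments": {"rows": [1,40,0,0,0,0.02,1,1,46,0,0,0,0.02,1,1,46,0,0,0,0.02,1,1,46,0,0,0,0.02,1,1,46,0,0,0,0.021,1,1,46,0,0,0,0,1,1,46,0,0,0,0,1,1,46,0,0,0,0,1,1,46,0,0,0,0,1,0,46,0,0,0,0,1,0,40,0,0,0,0,1,0,10,0,0,0,0,1]}}

```text
time: 12.1
position: [0.6098, 0.2489, 0.2473]
tool_rot: [1.0, -0.005, -0.003, -0.001]
ft_force: [-0.1, -0.5, -4.5]
grip_width: 0.0556
```

{"name": "move_arm", "arguments": {"rows": [0,0,0,0,0,0,1,0,0,0,0,0,0,1,0,0,0,0,0,0,1,0,0,0,0,0,0,1]}}

```text
time: 12.5
position: [0.6126, 0.2424, 0.2502]
tool_rot: [1.0, -0.009, -0.0, 0.0]
ft_force: [0.5, 0.2, -4.7]
grip_width: 0.0552
```

```bash
python3 - <<'E'
from h import *
np.set_printoptions(precision=4,suppress=True)
cam('scene','s8.png')
o=robot.get_obs();print(o['time'],o['position'],o['tool_rot'],Ro.from_quat(o['tool_rot']).as_euler('xyz',degrees=True),o['grip_width'],o['ft_force'])
c=cam('wrist','w8.png')
g=c['color'].astype(int);m=np.zeros(g.shape[:2],np.uint8);m[150:240,180:330]=g[150:240,180:330].min(2)>170
k,l,st,ce=cv2.connectedComponentsWithStats(m)
zb=o['position'][2]-.0564+.030
for i in range(1,k):
    if 40<st[i,4]<120:print(st[i],ce[i],dep(c,*ce[i]),atz(c,*ce[i],zb))
E
```

```text
12.55 [0.6127 0.2426 0.2504] [ 1.     -0.0087 -0.0001  0.0001] [179.9836   0.0166  -0.9921] 0.05504376367275131 [-0.1179  0.5448 -4.4765]
[180 150   3  54 103] [180.6214 170.3592] [0.6121 0.3252 0.0357] [0.6528 0.2832 0.224 ]
[214 189  10  11  62] [218.5161 194.6452] [0.6379 0.2616 0.2252] [0.6376 0.2618 0.224 ]
[286 195  10  11  67] [290.8507 200.4328] [0.6333 0.2185 0.2246] [0.6331 0.2184 0.224 ]
```

View pics/w8.png

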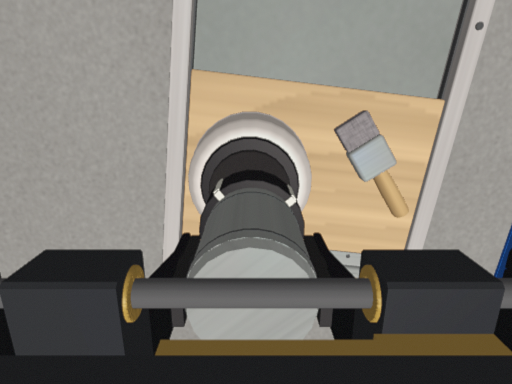

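View pics/s8.png

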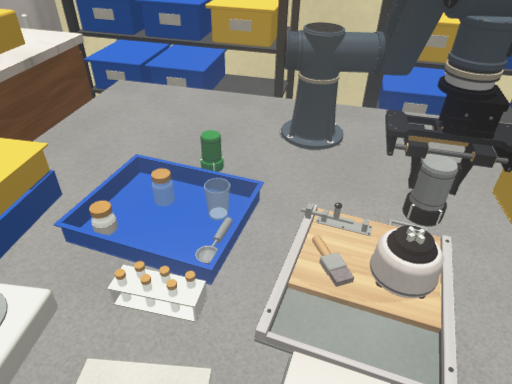

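{"name": "move_arm", "arguments": {"rows": [1,2,-12,0,0,0,1,0,0,-12,0,0,0,1,0,0,-10,0,0,0,1,0,0,0,0,0,0,1,0,0,0,0,0,0,1]}}

```text
time: 13.1
position: [0.6131, 0.2462, 0.2156]
tool_rot: [1.0, -0.008, -0.001, 0.0]
ft_force: [0.6, -0.2, -4.9]
grip_width: 0.0551
```

```bash
cat > chk.py <<'E'
from h import *
np.set_printoptions(precision=4,suppress=True)
o=robot.get_obs();print(o['time'],o['position'],Ro.from_quat(o['tool_rot']).as_euler('xyz',degrees=True),o['grip_width'],o['ft_force'],o['moment'])
c=cam('wrist')
g=c['color'].astype(int);m=np.zeros(g.shape[:2],np.uint8);m[180:215,205:305]=g[180:215,205:305].min(2)>170
k,l,st,ce=cv2.connectedComponentsWithStats(m)
zb=o['position'][2]-.0564+.030;X=[]
for i in range(1,k):
    if 40<st[i,4]<120:X.append(atz(c,*ce[i],zb)[:2]);print(ce[i])
if len(X)==2:
    A,B=X if X[0][1]>X[1][1] else X[::-1]
    d=A-B;y=np.arctan2(d[1],d[0])-np.pi/4;u=np.array([np.cos(y),np.sin(y)])
    print('yaw',np.degrees(y),'ctr',A-.0309*u,'len',np.hypot(*d)); c0=A-.0309*u; print('need mm',(np.array([.6141,.2440])-c0)*1000)
P=cloud(c)
mm=(np.hypot(P[...,0]-.614,P[...,1]-.244)<.045)&(P[...,2]>.125)&(P[...,2]<.143)&(P[...,0]>.63)
if mm.sum()>20:
    v,u=np.nonzero(mm);Y=np.array([atz(c,a,b,.138)[:2] for a,b in zip(u,v)]);r=np.hypot(*(Y-[.6141,.2440]).T)
    print('ring outer r by bearing',[(d,r[np.abs(np.degrees(np.arctan2(Y[:,1]-.244,Y[:,0]-.6141))-d)<6].max()) for d in(-40,-20,0,20,40) if (np.abs(np.degrees(np.arctan2(Y[:,1]-.244,Y[:,0]-.6141))-d)<6).any()])
E
python3 chk.py
```

```text
13.1 [0.6131 0.2462 0.2156] [179.9798   0.0791  -0.8638] 0.05507861532181371 [ 0.6245 -0.2138 -4.9051] [ 0.0201  0.022  -0.008 ]
[218.5161 194.6452]
[290.8507 200.4328]
yaw 39.27266171776364 ctr [0.614  0.2458] len 0.0435944836807888
need mm [ 0.0525 -1.8152]
ring outer r by bearing [(-40, np.float64(0.03668900996782277)), (-20, np.float64(0.03722174248257384)), (0, np.float64(0.03724154300732564)), (20, np.float64(0.03747636965882428)), (40, np.float64(0.03694056834109425))]
```

{"name": "move_arm", "arguments": {"rows": [0,0,0,0,0,0,1,0,0,0,0,0,0,1]}}

```text
time: 13.35
position: [0.6138, 0.2464, 0.2172]
tool_rot: [1.0, -0.008, 0.001, -0.0]
ft_force: [-0.4, 0.3, -5.2]
grip_width: 0.0553
```

```bash
python3 chk.py
```

```text
13.35 [0.6138 0.2464 0.2172] [-179.9811   -0.0755   -0.8656] 0.055299042014146906 [-0.3645  0.2582 -5.2444] [-0.0046 -0.0065 -0.0352]
[218.4921 194.5873]
[290.8507 200.4328]
yaw 39.24096384344714 ctr [0.6148 0.246 ] len 0.043622821385228897
need mm [-0.7199 -2.0248]
ring outer r by bearing [(-40, np.float64(0.03677742776001633)), (-20, np.float64(0.0370471515967471)), (0, np.float64(0.037136838831877524)), (20, np.float64(0.03727456028385038)), (40, np.float64(0.03702817598036848))]
```

{"name": "move_arm", "arguments": {"rows": [0,-2,-4,0,0,0,1,0,0,-4,0,0,0,1,0,0,-2,0,0,0,1,0,0,-2,0,0,0,1,0,0,-2,0,0,0,1]}}

```text
time: 13.9
position: [0.6134, 0.2442, 0.2022]
tool_rot: [1.0, -0.008, -0.0, 0.0]
ft_force: [0.3, -0.3, -3.7]
grip_width: 0.0551
```

{"name": "move_arm", "arguments": {"rows": [0,0,-2,0,0,0,1,0,0,-2,0,0,0,1,0,0,-2,0,0,0,1,0,0,-2,0,0,0,1], "grip_force": 60}}

```text
time: 14.3
position: [0.6135, 0.2442, 0.1944]
tool_rot: [1.0, -0.008, 0.0, -0.0]
ft_force: [-0.1, -0.3, -0.5]
grip_width: 0.0554
```

{"name": "move_arm", "arguments": {"rows": [0,0,-2,0,0,0,1,0,0,-2,0,0,0,1]}}

```text
time: 14.5
position: [0.6136, 0.2442, 0.192]
tool_rot: [1.0, -0.008, 0.0, -0.0]
ft_force: [-2.9, -1.7, 4.8]
grip_width: 0.0558
```

{"name": "move_arm", "arguments": {"rows": [0,0,-2,0,0,0,1,0,0,0,0,0,0,1]}}

```text
time: 14.7
position: [0.6135, 0.2442, 0.1898]
tool_rot: [1.0, -0.008, 0.0, -0.0]
ft_force: [-3.2, -1.2, 6.6]
grip_width: 0.0549
```

{"name": "move_arm", "arguments": {"rows": [0,0,-1,0,0,0,1,0,0,-1,0,0,0,1,0,0,0,0,0,0,1]}}

```text
time: 15.0
position: [0.6136, 0.2442, 0.1883]
tool_rot: [1.0, -0.008, 0.001, -0.0]
ft_force: [-3.9, -1.9, 7.3]
grip_width: 0.0552
```

{"name": "move_arm", "arguments": {"rows": [0,0,-1,0,0,0,1,0,0,0,0,0,0,1,0,0,0,0,0,0,1]}}

```text
time: 15.3
position: [0.6139, 0.2442, 0.1883]
tool_rot: [1.0, -0.008, 0.001, -0.0]
ft_force: [-3.5, -2.2, 9.7]
grip_width: 0.0554
```

{"name": "move_arm", "arguments": {"rows": [0,0,-1,0,0,0,1,0,0,-1,0,0,0,1,0,0,-1,0,0,0,1,0,0,0,0,0,0,1,0,0,0,0,0,0,1,0,0,0,0,0,0,1]}}

```text
time: 15.9
position: [0.6152, 0.244, 0.1883]
tool_rot: [1.0, -0.007, 0.003, -0.0]
ft_force: [-5.6, -2.5, 19.3]
grip_width: 0.0554
```

```bash
python3 chk.py; python3 - <<'E'
from h import *
s=cam('scene','s9.png');w=cam('wrist','w9.png')
cv2.imwrite('pics/s9c.png',np.hstack([cv2.resize(s['color'][140:320,290:470,::-1],(400,400),interpolation=cv2.INTER_CUBIC),cv2.resize(w['color'][:,:,::-1],(400,400))]))
print([(x['at'],x['conf'],atz(s,*x['at'],.089)) for x in robot.spot_point('scene','bolt_knob')])
E
```

```text
15.9 [0.6152 0.244  0.1883] [-179.9864   -0.3665   -0.8576] 0.055446687667073495 [-5.5739 -2.5483 19.31  ] [-0.4991  1.3346 -0.0278]
[218.2899 194.7536]
[290.7857 201.0429]
yaw 38.89882079204039 ctr [0.6161 0.244 ] len 0.043770754004219745
need mm [-2.0193  0.0099]
ring outer r by bearing [(-40, np.float64(0.03899857517780229)), (-20, np.float64(0.03997577865949723)), (0, np.float64(0.04011318388239896)), (20, np.float64(0.039960901157329004)), (40, np.float64(0.03908238912719413))]
[([335.9, 206.0], 0.57, array([0.4919131 , 0.10238749, 0.089     ]))]
```

View pics/s9c.png

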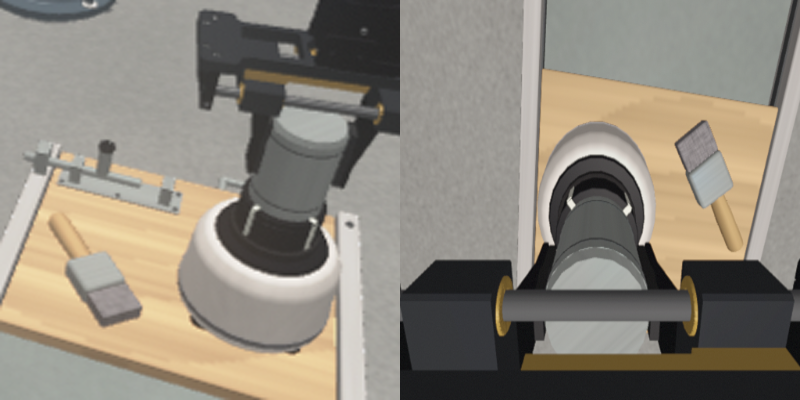

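{"name": "move_arm", "arguments": {"rows": [-1,0,0,0,0,0,1,-1,0,0,0,0,0,1,0,0,0,0,0,0,1,0,0,0,0,0,0,1]}}

```text
time: 16.5
position: [0.615, 0.244, 0.1883]
tool_rot: [1.0, -0.008, 0.005, -0.0]
ft_force: [-2.3, -2.4, 18.7]
grip_width: 0.0551
```

```bash
python3 chk.py
```

```text
16.5 [0.615  0.244  0.1883] [-179.9649   -0.5832   -0.8649] 0.05509994451636455 [-2.3177 -2.4232 18.6594] [-0.4908  0.8313 -0.0031]
[218.2899 194.7536]
[290.7857 201.0429]
yaw 38.904035041356295 ctr [0.6159 0.244 ] len 0.0437886931075148
need mm [-1.8311  0.0135]
ring outer r by bearing [(-40, np.float64(0.03892559626779876)), (-20, np.float64(0.039885745723348916)), (0, np.float64(0.04001369187810414)), (20, np.float64(0.03986967326863033)), (40, np.float64(0.039006750542974554))]
```

{"name": "move_arm", "arguments": {"rows": [0,0,0,0,0,0,1,0,0,0,0,0,0,1,0,0,0,0,0,0,1,0,0,0,0,0,0,1,0,0,0,0,0,0,1,0,0,0,0,0,0,1,0,0,0,0,0,0,1,0,0,0,0,0,0,1,0,0,0,0,0,0,1,0,0,0,0,0,0,1,0,0,0,0,0,0,1,0,0,0,0,0,0,1]}}

```text
time: 17.75
position: [0.615, 0.244, 0.1882]
tool_rot: [1.0, -0.008, 0.005, -0.0]
ft_force: [-1.4, -2.6, 18.7]
grip_width: 0.0552
```

{"name": "move_arm", "arguments": {"rows": [0,0,0,0,0,0,1,0,0,0,0,0,0,1,0,0,0,0,0,0,1,0,0,0,0,0,0,1,0,0,0,0,0,0,1,0,0,0,0,0,0,1,0,0,0,0,0,0,1,0,0,0,0,0,0,1,0,0,0,0,0,0,1,0,0,0,0,0,0,1,0,0,0,0,0,0,1,0,0,0,0,0,0,1]}}

```text
time: 18.95
position: [0.615, 0.244, 0.1882]
tool_rot: [1.0, -0.008, 0.005, -0.0]
ft_force: [-1.5, -3.2, 17.6]
grip_width: 0.055
```

```bash
python3 - <<'E'
from h import *
np.set_printoptions(precision=4,suppress=True)
cam('scene','s10.png')
o=robot.get_obs();print(o['time'],o['position'],o['ft_force'],o['grip_width'])
E
```

```text
19.0 [0.615  0.244  0.1883] [-1.9433 -2.9816 18.1209] 0.054960387741139025
```

View pics/s10.png

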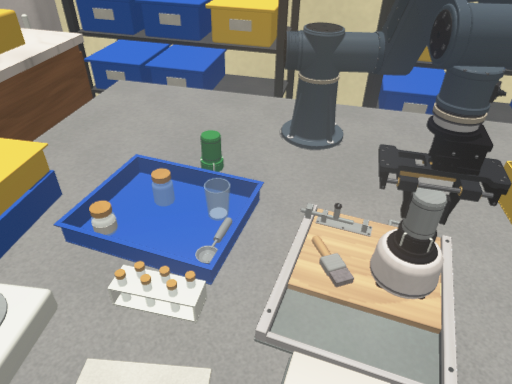

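The cup sits seated on the mill at (425,225), the bolt is through the keeper at (310,212), and everything else is where it was. The marks have stayed at nearly the same wrist-camera pixels since the grasp, so the cup hasn't slipped in the grip.

```bash
python3 -c "
from rig import robot
print(robot.hand_in())"
```

```text
the job is handed in; nothing more can be done
None
```

The bolt is shot home, and the steel cup is meshed on the drive and held fully down. I handed the job in at about 19 s.

- **Bolt:** I pushed it with the shut fingers until it hit the stop. The force rose from 2–3 N to 17 N with no further travel. The camera showed the bolt tip through the keeper, and it still did at the end.
- **Cup:** I gripped the steel cup with the black collar and left the green one alone. The wrist camera put the cup yaw at 33.4° and the drive yaw at 39.2°, so I turned the cup about 6°. It slid onto the teeth without resistance, met the ring spring at the expected height and then hit a hard stop.
- **Hold:** At the stop the underside was at about 132 mm, which is the fully pressed height. I held it there for over 3 s with the wrist reading about 18 N upward, and it was still held when I handed in.

**Checks that were off:**
- The knob's measured travel was about 33–35 mm rather than 40. That fits a bolt that started partly home.
- While pressing, the tool drifted about 1.5 mm in x and tilted about 0.6°. Shifting back 2 mm cut the sideways force, but the cup still measured about 1.8 mm off the drive centre in x; depth and meshing were unaffected.
- The last scene picture showed the tray items, brush and rack where they were.

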